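# Index the ratchet turntable to its pointer

### The arm

A 6-joint arm with a two-finger parallel gripper is mounted at the origin on the work surface. World frame = base frame: x ahead of the robot, y to its left, z up, the work surface at z = 0. Lengths are in mm, angles in rad, forces in N, time in s.
With the tool pointing down it reaches from about 275 to 1000 mm from the base axis. Payload 8.4 kg.
Tool frame: the origin (TCP) lies midway between the tips of the shut fingers; the grasp point (between the pads) lies 19 mm behind it; z points along the fingers, y is the line along which they close (so a half turn about z gives the same grasp; the last joint's range is limited). The gripper opens to 85 mm and grips with 20 to 120 N. Pads are 22 mm wide; open, the fingers measure 114 mm over their backs; the gripper's body (76 mm by 85 mm) begins 54 mm behind the grasp point. The pads swing forward as they close: fully open they stand 13 mm farther back than shut.
Start: joints at [-1.343, 0.353, 1.633, -0, 1.155, -0.002], TCP at [142.363, -608.573, 231.281] pointing down, gripper open.
Joint ranges: [-2.63, 2.63], [-0.92, 2.1], [0.06, 2.66], [-1.3, 4.44], [0, 2.69], [-3.02, 3.02]. Speed limits (rad/s): [2.22, 2.22, 2.79, 3.14, 3.14, 3.14].

### API

Orientations are given as [roll, pitch, yaw] about the fixed x, y, z axes, in that order (R = Rz(yaw) Ry(pitch) Rx(roll)).
In Python, from rig import r gives the robot as it stands.
- The arm moves only by the tool servo_tool, never from a script. Its argument "deltas" is a list of rows, each an object of numbers: "x", "y", "z": the shift along the world's x, y, z in mm; "rx", "ry", "rz": the turn, a rotation vector about the world's x, y, z in rad; "gripper": the gripper's target within -1 to 1 (fully open at 1, half-way at 0, shut at -1). A call has 1 to 10 rows; each row is the pose to reach, as a shift and turn from the pose commanded when the call began; what a row does not reach only later rows make up. A row lasts 1/10 s, in which the tool goes at most 50 mm and 8.59 degrees, less where a joint would pass 70% of its speed; a pose out of reach is approached as far as the arm can. A call with a gripper value outside its range is refused whole. The fingers move at their own pace and stop on an object; "newtons" is the grip in N (left out, the last holds). Time passes only in rows, so rows that repeat a pose let the fingers close. It gives the time, the measured TCP pose, the force, the opening and the grip force at its end, in the units of the state.
- r.sense(): the state, without advancing time (a new reading comes with each control period).
- r.grab_frame(name): name is "scene" or "top" or "wrist"; returns the picture (384x512x3 uint8, blue, green, red); there is no depth.
- r.camera_params(name): a dict with "mtx" (3x3 intrinsics, pixels), "eye" and "orientation" of the camera in the world. Camera axes: x right, y down, z forward; pixel columns grow to the right and rows downward; lengths in mm; the calibration is good to about 2 mm. A picture is of the moment at which its call begins: read the wrist's pose just before it. camera_params takes no time and is no camera call; for the wrist camera it gives the pose at the moment of the call.
- r.sign_off(): hands the job in; it is judged then, once.
Trained networks look in the newest picture that a camera, given by its name, has taken for a name from the list of things; names that differ only in an ending like _2 or _b are one class to them, and where a whole thing is asked for, a point or a joint stands for the part that bears it (a point fixed in the world has none). Each returns a list of dicts, best first, with "conf" (0 to 1); they miss things now and then, are a little off and sometimes report something else, mostly with a low value. They report only what shows in the picture. A call takes as long as a camera call.
- r.recognise(name, camera): "box" ([left, top, width, height] in pixels, round what is visible of it).
The state is a dict: "clock": time; "qpos": joint angles; "qvel": joint speeds; "joint_efforts": joint torques, N m; "eef_pos": TCP position; "tcp_rot": TCP orientation; "contact_force": force on the tool from outside, world axes, zero at the start; "wrist_torque": the same for the moment, N m; "opening": opening from 0.0 (shut) to 1.0 (fully open); "grasp_force": force on a finger pad.
Only numpy, scipy, OpenCV 4.12 (cv2) and the standard library are available. Lean on these libraries where they do the work, as an engineer would, in place of code of your own. Each camera call takes 0.05 s, during which the arm holds its last target. There are 200 camera calls.

### The job

On the bench is an indexing turntable with a toothed ratchet wheel. Swing its hand lever back and forth, so that the wheel steps round notch by notch, until the tall slim shaft standing on the wheel is lined up with the fixed steel pointer. The lever cannot turn the wheel back, so do not go past the pointer; work the lever only and keep the gripper off the wheel and what stands on it.

Things in the scene. Friction and masses are not known exactly. Their poses are not given: they have to be found in the camera images.
- indexer: Fixed dark grey base plate of the turntable, 250 x 200 x 12 mm, the only device with a toothed wheel (the gearbox with a plain handwheel is not used). Origin on the wheel's vertical axis at bench level; x points from the axis to the fixed pointer, z up. The pointer is a flat steel wedge on a post, its point at x = 56 mm, y = 0, 70 to 78 mm up.
- lever_grip (a point): Centre of the black upright handle at the lever's end, 74 mm above the bench: a round sleeve 26 mm in diameter, from 36 to 112 mm above the bench, free to spin on its pin, clear all round. It lies 150 mm from the wheel's axis, on the side away from the pointer, over an 18 mm wide bar whose top is 30 mm above the bench.
- lever (a joint): Lever angle about the wheel's axis, 0 (rest stop) to 0.75 rad (forward stop), growing counter-clockwise from above. Seen in the indexer's frame the handle's bearing from the axis is pi - 0.375 + this (midway it lies on -x). Growing, it drives the wheel by a spring pawl; going back, the pawl slips over the teeth and the wheel stays. Starts at 0 to 0.35, stays where left; 3 N at the handle moves it.
- wheel: Level steel ratchet wheel, 12 saw teeth (30 degrees apart), 140 mm across, dark top plate 55 mm up. Origin on the axis at bench level, x towards the shaft, z up. The lever turns it counter-clockwise only; it stays by friction. A full swing from rest to forward stop ends on a whole notch, one of which is the shaft at the pointer: the first turns it 13 to 43 degrees, later ones 30; 2 to 4 do it.
- shaft (a point): Middle of the tall slim stepped steel shaft on the wheel, 40 mm from the axis, 83 mm above the bench; 22 mm wide at its foot, 14 mm above, top at 111 mm. Starts 52 to 120 degrees clockwise (from above) of the pointer. The other two parts on the wheel, a flat bearing and a flanged hub with a brass collar, are low (to 70 mm). Axes as wheel.

How it is judged (in metres and radians):
At the end, for the whole second after the job is handed in: The tall shaft stands at the pointer, its centre within 8.5 mm (12 degrees of wheel turn) to either side of the pointer's line, and the wheel is at rest. The lever may be left anywhere (x of shaft in the frame of indexer above 0 m and y of shaft in the frame of indexer between -0.0085 and 0.0085 m and angular speed of wheel below 0.1 rad/s); the robot touches nothing.
It fails at once if the robot touches the wheel or a part standing on it (more than 1 N) (contact force between any of the fingers, the arm and wheel above 1 N).
It also fails if it takes over 48 s, if anything falls off the work surface, if the arm or the gripper's body presses on something with over 40 N, if the wrist force passes 120 N, or if a joint passes its speed limit or range.

## Working session

There is one attempt and no reset: what is moved stays moved. The work goes in short steps, Python scripts to look and compute and a tool call to move; the robot and the scene stay as the last step left them, time stands still between calls to the robot, and variables do not carry over. Pictures are saved under pics/ and viewed, at most 10 in all, crops included, and the job is handed in when it is done.

Besides the shell and the picture viewer there is one more tool, called after ">>>" as name(argument=value, ...), one argument or row to a line, values as JSON. servo_tool: Moves the arm, as the interface text tells. Its arguments: {"type":"object","properties":{"deltas":{"type":"array","items":{"type":"object","properties":{"x":{"type":"number"},"y":{"type":"number"},"z":{"type":"number"},"rx":{"type":"number"},"ry":{"type":"number"},"rz":{"type":"number"},"gripper":{"type":"number"}}}},"newtons":{"type":"number"}},"required":["deltas"]}

```bash
mkdir -p pics; cat > h.py <<'E'
from rig import r
import numpy as np, cv2
from scipy.spatial.transform import Rotation as R
def cam(n):
    c=r.camera_params(n); o=np.array(c["orientation"],float)
    Rm=o if o.shape==(3,3) else R.from_euler('xyz',o).as_matrix() if o.size==3 else None
    return np.array(c["mtx"]),np.array(c["eye"],float),Rm
def onplane(n,u,v,z,c=None):
    K,e,Rm=c or cam(n); d=Rm@np.linalg.solve(K,[u,v,1.]); return e+d*(z-e[2])/d[2]
def proj(n,p,c=None):
    K,e,Rm=c or cam(n); q=K@(Rm.T@(np.array(p,float)-e)); return q[:2]/q[2]
E
python3 - <<'E'
from h import *
ims=[]
for n in("scene","top"):
    print(n,r.camera_params(n))
    cv2.imwrite(f"pics/{n}0.png",r.grab_frame(n))
    for t in("indexer","lever_grip","wheel","shaft"):
        print(t,[(d["box"],round(d["conf"],2)) for d in r.recognise(t,n)][:3])
print(r.sense())
E
```

```text
scene {'mtx': array([[454.48896984,   0.        , 255.77063842],
       [  0.        , 454.48896984, 192.32068182],
       [  0.        ,   0.        ,   1.        ]]), 'eye': array([1024.50526351,  423.64377877,  628.95051277]), 'orientation': array([-2.2888981 , -0.01214008,  2.30159542])}
indexer [([102.6, 114.1, 151.2, 128.1], 0.78)]
lever_grip [([204.1, 113.4, 37.5, 56.1], 0.58)]
wheel [([144.4, 133.4, 65.1, 68.5], 0.84)]
shaft [([143.4, 135.6, 67.4, 62.4], 0.91)]
top {'mtx': array([[467.55924356,   0.        , 247.89250412],
       [  0.        , 467.55924356, 196.16007393],
       [  0.        ,   0.        ,   1.        ]]), 'eye': array([525.29063465,   9.77348954, 895.14942199]), 'orientation': array([-3.06888246,  0.02270487, -1.56820929])}
indexer [([306.6, 136.4, 107.2, 160.4], 0.66)]
lever_grip []
wheel [([330.9, 168.0, 69.8, 67.8], 0.57)]
shaft [([325.1, 163.7, 79.4, 76.5], 0.88)]
{'clock': 0.5, 'qpos': array([-1.34337895e+00,  3.53020573e-01,  1.63346839e+00, -1.13449705e-05,
        1.15522012e+00, -2.40606650e-03]), 'qvel': array([ 1.18275863e-04, -4.79552332e-04,  1.21828561e-03, -3.71206169e-05,
       -8.42904727e-04, -7.11148142e-04]), 'joint_efforts': array([ 4.83679469e-04, -6.04693151e+01, -3.42179668e+01,  2.24110420e-05,
        2.18220972e-03,  6.09606701e-06]), 'eef_pos': array([ 142.36083555, -608.52287878,  231.23880088]), 'tcp_rot': array([-3.14147620e+00,  1.00986244e-05,  2.29828020e-01]), 'contact_force': array([ 0.14501065, -0.15857877, -1.06427852]), 'wrist_torque': array([-0.01102763, -0.03698877,  0.03334455]), 'grasp_force': 0.0, 'opening': 1.0009694490141783}
```

View pics/scene0.png

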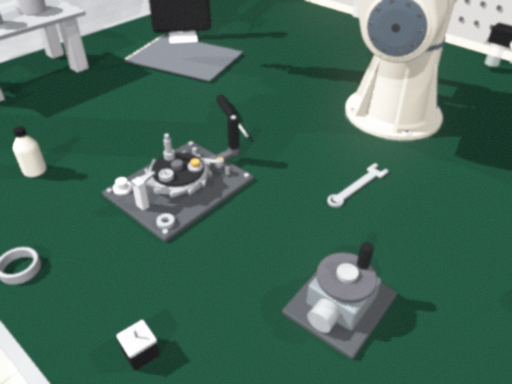

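View pics/top0.png

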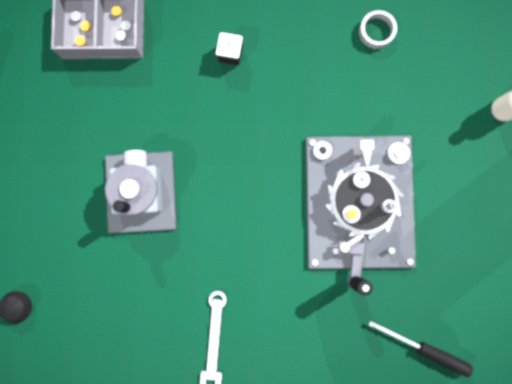

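The scene view shows the indexer at about (178,185) with its handle at (233,133). In the top view the wheel is near (366,200), the pointer is above it at (367,150) and the handle is at (361,285). I'll zoom in for the angles.

```bash
python3 - <<'E'
from h import *
t=cv2.imread("pics/top0.png")[125:305,290:430]; s=cv2.imread("pics/scene0.png")[90:250,95:265]
t=cv2.resize(t,None,fx=3.2,fy=3.2,interpolation=3); s=cv2.resize(s,None,fx=2,fy=2,interpolation=3)
o=np.zeros((580,800,3),np.uint8); o[:576,:448]=t[:576]; o[:320,455:795]=s
cv2.imwrite("pics/crop0.png",o)
# plate corners at z=12
for u,v in[(306.5,137),(411.5,136),(415,268.5),(308,269.5)]: print(onplane("top",u,v,12))
print("handle top",onplane("top",361,286,112), onplane("top",367,201,55))
E
```

```text
[702.7722459  -81.47477631  12.        ]
[ 704.29831616 -280.15378572   12.        ]
[ 455.08899426 -280.96620435   12.        ]
[452.35972667 -82.64228825  12.        ]
handle top [ 434.0550559  -159.09486608  112.        ] [ 577.96304867 -184.31403563   55.        ]
```

View pics/crop0.png

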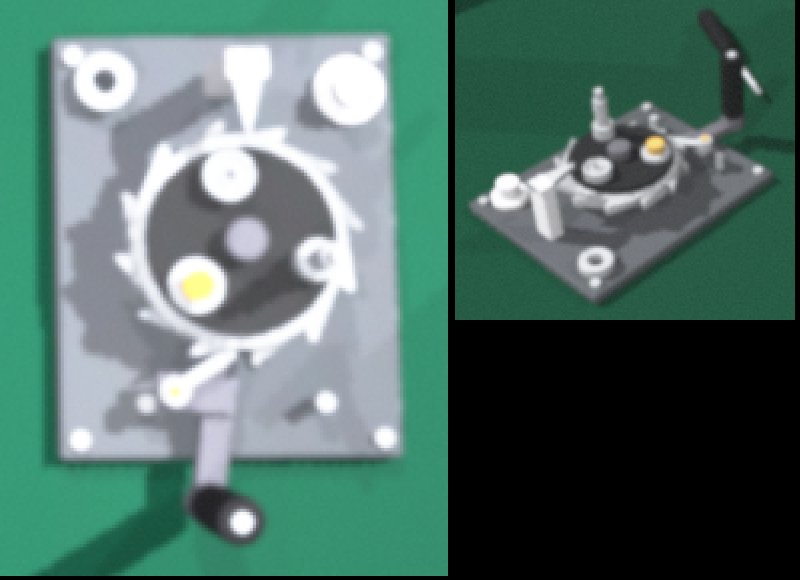

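The zoomed crop shows the shaft on the right of the wheel (top px about 390,206), which is the clockwise side of the pointer. The sleeve top is at about (365,288) in the top view and (233,117) in the scene view. Next I'll compute positions.

```bash
python3 - <<'E'
from h import *
print("handle",onplane("top",365.6,287.8,112),onplane("scene",233.5,117,112))
print("shaft",onplane("top",390.5,205.5,100),onplane("scene",166.5,136,110))
print("tip",onplane("top",367.5,165.6,78))
E
```

```text
handle [ 431.16319075 -166.5878445   112.        ] [ 430.20507124 -164.37701573  112.        ]
shaft [ 567.56229239 -213.32623843  100.        ] [ 571.48099294 -215.41769053  110.        ]
tip [ 638.62286048 -180.8535562    78.        ]
```

>>> servo_tool(
  deltas=[
    {"x":30,"y":45,"z":0,"rz":-0.1},
    {"x":60,"y":90,"z":0,"rz":-0.23},
    {"x":88,"y":135,"z":0,"rz":-0.23},
    {"x":115,"y":180,"z":0,"rz":-0.23},
    {"x":143,"y":220,"z":0,"rz":-0.23},
    {"x":170,"y":260,"z":0,"rz":-0.23},
    {"x":197,"y":300,"z":0,"rz":-0.23},
    {"x":225,"y":340,"z":0,"rz":-0.23},
    {"x":250,"y":380,"z":0,"rz":-0.23},
    {"x":270,"y":410,"z":0,"rz":-0.23},
  ],
)

```text
invalid input
```

>>> servo_tool(
  deltas=[
    {"x":27,"y":41,"z":0,"rx":0,"ry":0,"rz":-0.1,"gripper":1},
    {"x":54,"y":82,"z":0,"rx":0,"ry":0,"rz":-0.23,"gripper":1},
    {"x":81,"y":123,"z":0,"rx":0,"ry":0,"rz":-0.23,"gripper":1},
    {"x":108,"y":164,"z":0,"rx":0,"ry":0,"rz":-0.23,"gripper":1},
    {"x":135,"y":205,"z":0,"rx":0,"ry":0,"rz":-0.23,"gripper":1},
    {"x":162,"y":246,"z":0,"rx":0,"ry":0,"rz":-0.23,"gripper":1},
    {"x":189,"y":287,"z":0,"rx":0,"ry":0,"rz":-0.23,"gripper":1},
    {"x":216,"y":328,"z":0,"rx":0,"ry":0,"rz":-0.23,"gripper":1},
    {"x":243,"y":369,"z":0,"rx":0,"ry":0,"rz":-0.23,"gripper":1},
    {"x":270,"y":410,"z":0,"rx":0,"ry":0,"rz":-0.23,"gripper":1},
  ],
  newtons=30,
)

```text
clock: 1.5
eef_pos: [413.2, -196.8, 231.7]
tcp_rot: [3.141, -0.001, -0.0]
contact_force: [1.1, -0.5, 0.5]
opening: 0.997
grasp_force: 0.0
```

>>> servo_tool(
  deltas=[
    {"x":17,"y":31,"z":0,"rx":0,"ry":0,"rz":0,"gripper":1},
    {"x":17,"y":31,"z":-20,"rx":0,"ry":0,"rz":0,"gripper":1},
    {"x":17,"y":31,"z":-50,"rx":0,"ry":0,"rz":0,"gripper":1},
    {"x":17,"y":31,"z":-85,"rx":0,"ry":0,"rz":0,"gripper":1},
    {"x":17,"y":31,"z":-120,"rx":0,"ry":0,"rz":0,"gripper":1},
    {"x":17,"y":31,"z":-150,"rx":0,"ry":0,"rz":0,"gripper":1},
    {"x":17,"y":31,"z":-166,"rx":0,"ry":0,"rz":0,"gripper":1},
    {"x":17,"y":31,"z":-166,"rx":0,"ry":0,"rz":0,"gripper":1},
  ],
)

```text
clock: 2.3
eef_pos: [427.9, -167.0, 63.4]
tcp_rot: [-3.14, 0.004, -0.0]
contact_force: [-0.6, 0.1, -0.2]
opening: 0.998
grasp_force: 0.0
```

>>> servo_tool(
  deltas=[
    {"x":0,"y":0,"z":0,"rx":0,"ry":0,"rz":0,"gripper":-1},
    {"x":0,"y":0,"z":0,"rx":0,"ry":0,"rz":0,"gripper":-1},
    {"x":0,"y":0,"z":0,"rx":0,"ry":0,"rz":0,"gripper":-1},
    {"x":0,"y":0,"z":0,"rx":0,"ry":0,"rz":0,"gripper":-1},
    {"x":0,"y":0,"z":0,"rx":0,"ry":0,"rz":0,"gripper":-1},
    {"x":0,"y":0,"z":0,"rx":0,"ry":0,"rz":0,"gripper":-1},
    {"x":0,"y":0,"z":0,"rx":0,"ry":0,"rz":0,"gripper":-1},
    {"x":0,"y":0,"z":0,"rx":0,"ry":0,"rz":0,"gripper":-1},
  ],
  newtons=30,
)

```text
clock: 3.1
eef_pos: [429.9, -167.8, 66.1]
tcp_rot: [3.141, -0.001, -0.0]
contact_force: [-0.5, 1.6, 7.4]
opening: 0.294
grasp_force: 30.5
```

>>> servo_tool(
  deltas=[
    {"x":1,"y":7,"z":0,"rx":0,"ry":0,"rz":0,"gripper":-1},
    {"x":2,"y":14,"z":0,"rx":0,"ry":0,"rz":0,"gripper":-1},
    {"x":4,"y":21,"z":0,"rx":0,"ry":0,"rz":0,"gripper":-1},
    {"x":6,"y":28,"z":0,"rx":0,"ry":0,"rz":0,"gripper":-1},
    {"x":8,"y":34,"z":0,"rx":0,"ry":0,"rz":0,"gripper":-1},
    {"x":10,"y":40,"z":0,"rx":0,"ry":0,"rz":0,"gripper":-1},
    {"x":10,"y":40,"z":0,"rx":0,"ry":0,"rz":0,"gripper":-1},
  ],
)

```text
clock: 3.8
eef_pos: [439.1, -128.3, 66.0]
tcp_rot: [3.14, 0.0, 0.002]
contact_force: [-5.4, -7.8, 9.3]
opening: 0.297
grasp_force: 31.4
```

Almost at rest; I'll press a little further to confirm the stop.

>>> servo_tool(
  deltas=[
    {"x":1,"y":3,"z":0,"rx":0,"ry":0,"rz":0,"gripper":-1},
    {"x":1,"y":5,"z":0,"rx":0,"ry":0,"rz":0,"gripper":-1},
    {"x":1,"y":5,"z":0,"rx":0,"ry":0,"rz":0,"gripper":-1},
  ],
)

```text
clock: 4.1
eef_pos: [439.5, -127.1, 66.1]
tcp_rot: [3.134, 0.001, 0.004]
contact_force: [-13.8, -40.0, 8.0]
opening: 0.292
grasp_force: 32.5
```

```bash
python3 - <<'E'
from h import *
# measured wheel: arc poses commanded, relative to rest (441,-127)
a=np.array([579.5,-182])
for q in np.arange(0,.80,.075): print(round(q,3),np.round(a+150*np.array([np.cos(np.pi-.375+q),np.sin(np.pi-.375+q)])-a-150*np.array([np.cos(np.pi-.375),np.sin(np.pi-.375)]),1))
E
```

```text
0.0 [0. 0.]
0.075 [ -3.7 -10.6]
0.15 [ -6.6 -21.5]
0.225 [ -8.7 -32.5]
0.3 [-10.  -43.7]
0.375 [-10.4 -54.9]
0.45 [-10.  -66.2]
0.525 [ -8.7 -77.4]
0.6 [ -6.6 -88.4]
0.675 [ -3.7 -99.3]
0.75 [   0.  -109.9]
```

At the rest stop (−40 N). Now the first forward swing, slowing towards the end.

>>> servo_tool(
  deltas=[
    {"x":-5,"y":-15,"z":0,"rx":0,"ry":0,"rz":0,"gripper":-1},
    {"x":-8,"y":-26,"z":0,"rx":0,"ry":0,"rz":0,"gripper":-1},
    {"x":-10,"y":-37,"z":0,"rx":0,"ry":0,"rz":0,"gripper":-1},
    {"x":-11,"y":-48,"z":0,"rx":0,"ry":0,"rz":0,"gripper":-1},
    {"x":-12,"y":-59,"z":0,"rx":0,"ry":0,"rz":0,"gripper":-1},
    {"x":-12,"y":-70,"z":0,"rx":0,"ry":0,"rz":0,"gripper":-1},
    {"x":-10,"y":-81,"z":0,"rx":0,"ry":0,"rz":0,"gripper":-1},
    {"x":-8,"y":-92,"z":0,"rx":0,"ry":0,"rz":0,"gripper":-1},
    {"x":-6,"y":-100,"z":0,"rx":0,"ry":0,"rz":0,"gripper":-1},
    {"x":-4,"y":-106,"z":0,"rx":0,"ry":0,"rz":0,"gripper":-1},
  ],
)

```text
clock: 5.1
eef_pos: [437.0, -229.3, 66.1]
tcp_rot: [3.141, -0.001, -0.001]
contact_force: [0.1, 2.8, 10.6]
opening: 0.295
grasp_force: 32.1
```

>>> servo_tool(
  deltas=[
    {"x":1,"y":-3,"z":0,"rx":0,"ry":0,"rz":0,"gripper":-1},
    {"x":2,"y":-6,"z":0,"rx":0,"ry":0,"rz":0,"gripper":-1},
    {"x":3,"y":-9,"z":0,"rx":0,"ry":0,"rz":0,"gripper":-1},
    {"x":3,"y":-11,"z":0,"rx":0,"ry":0,"rz":0,"gripper":-1},
    {"x":3,"y":-11,"z":0,"rx":0,"ry":0,"rz":0,"gripper":-1},
  ],
)

```text
clock: 5.6
eef_pos: [440.2, -238.7, 66.0]
tcp_rot: [-3.14, -0.001, -0.002]
contact_force: [4.1, 11.1, 11.5]
opening: 0.297
grasp_force: 32.4
```

```bash
python3 - <<'E'
from h import *
def crop(n,x0,y0,w,h,f): return cv2.resize(r.grab_frame(n)[y0:y0+h,x0:x0+w],None,fx=f,fy=f,interpolation=3)
t=crop("top",300,130,120,150,3.3); s=crop("scene",95,90,170,160,2.3)
o=np.zeros((500,800,3),np.uint8); o[:t.shape[0],:t.shape[1]]=t; o[:s.shape[0],405:405+s.shape[1]]=s
cv2.imwrite("pics/a1.png",o)
E
```

```text
(no output)
```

View pics/a1.png

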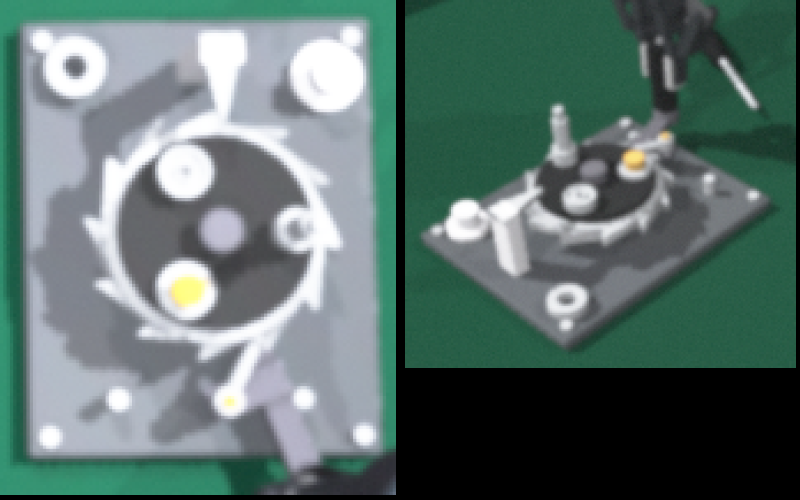

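After swing 1 the flat bearing moved from about 14° to 31° past the pointer. The parts sit 120° apart, so the shaft is at about −90°, which leaves three more full swings. First I'll confirm the forward stop, then go back.

>>> servo_tool(
  deltas=[
    {"x":1,"y":-3,"z":0,"rx":0,"ry":0,"rz":0,"gripper":-1},
    {"x":1,"y":-3,"z":0,"rx":0,"ry":0,"rz":0,"gripper":-1},
  ],
)

```text
clock: 5.9
eef_pos: [440.2, -239.3, 65.9]
tcp_rot: [-3.136, 0.001, -0.002]
contact_force: [2.9, 25.9, 19.6]
opening: 0.298
grasp_force: 33.6
```

>>> servo_tool(
  deltas=[
    {"x":-5,"y":14,"z":0,"rx":0,"ry":0,"rz":0,"gripper":-1},
    {"x":-8,"y":26,"z":0,"rx":0,"ry":0,"rz":0,"gripper":-1},
    {"x":-10,"y":38,"z":0,"rx":0,"ry":0,"rz":0,"gripper":-1},
    {"x":-12,"y":50,"z":0,"rx":0,"ry":0,"rz":0,"gripper":-1},
    {"x":-12,"y":62,"z":0,"rx":0,"ry":0,"rz":0,"gripper":-1},
    {"x":-11,"y":74,"z":0,"rx":0,"ry":0,"rz":0,"gripper":-1},
    {"x":-10,"y":86,"z":0,"rx":0,"ry":0,"rz":0,"gripper":-1},
    {"x":-7,"y":98,"z":0,"rx":0,"ry":0,"rz":0,"gripper":-1},
    {"x":-4,"y":109,"z":0,"rx":0,"ry":0,"rz":0,"gripper":-1},
    {"x":-1,"y":118,"z":0,"rx":0,"ry":0,"rz":0,"gripper":-1},
  ],
)

```text
clock: 6.9
eef_pos: [440.1, -126.2, 66.1]
tcp_rot: [3.138, -0.001, 0.003]
contact_force: [-11.2, -60.1, 11.0]
opening: 0.294
grasp_force: 36.2
```

>>> servo_tool(
  deltas=[
    {"x":0,"y":0,"z":0,"rx":0,"ry":0,"rz":0,"gripper":-1},
    {"x":0,"y":0,"z":0,"rx":0,"ry":0,"rz":0,"gripper":-1},
  ],
)

```text
clock: 7.1
eef_pos: [440.4, -127.6, 66.2]
tcp_rot: [3.137, -0.002, 0.003]
contact_force: [-4.1, -23.4, 6.6]
opening: 0.293
grasp_force: 32.8
```

>>> servo_tool(
  deltas=[
    {"x":-5,"y":-14,"z":0,"rx":0,"ry":0,"rz":0,"gripper":-1},
    {"x":-8,"y":-26,"z":0,"rx":0,"ry":0,"rz":0,"gripper":-1},
    {"x":-10,"y":-37,"z":0,"rx":0,"ry":0,"rz":0,"gripper":-1},
    {"x":-11,"y":-48,"z":0,"rx":0,"ry":0,"rz":0,"gripper":-1},
    {"x":-12,"y":-59,"z":0,"rx":0,"ry":0,"rz":0,"gripper":-1},
    {"x":-12,"y":-70,"z":0,"rx":0,"ry":0,"rz":0,"gripper":-1},
    {"x":-10,"y":-81,"z":0,"rx":0,"ry":0,"rz":0,"gripper":-1},
    {"x":-8,"y":-92,"z":0,"rx":0,"ry":0,"rz":0,"gripper":-1},
    {"x":-6,"y":-100,"z":0,"rx":0,"ry":0,"rz":0,"gripper":-1},
    {"x":-4,"y":-106,"z":0,"rx":0,"ry":0,"rz":0,"gripper":-1},
  ],
)

```text
clock: 8.1
eef_pos: [438.6, -231.5, 66.2]
tcp_rot: [3.141, -0.006, -0.002]
contact_force: [12.1, 5.7, 3.8]
opening: 0.297
grasp_force: 32.5
```

>>> servo_tool(
  deltas=[
    {"x":1,"y":-3,"z":0,"rx":0,"ry":0,"rz":0,"gripper":-1},
    {"x":2,"y":-6,"z":0,"rx":0,"ry":0,"rz":0,"gripper":-1},
    {"x":3,"y":-9,"z":0,"rx":0,"ry":0,"rz":0,"gripper":-1},
    {"x":4,"y":-12,"z":0,"rx":0,"ry":0,"rz":0,"gripper":-1},
    {"x":4,"y":-13,"z":0,"rx":0,"ry":0,"rz":0,"gripper":-1},
    {"x":4,"y":-13,"z":0,"rx":0,"ry":0,"rz":0,"gripper":-1},
  ],
)

```text
clock: 8.7
eef_pos: [441.1, -239.5, 66.1]
tcp_rot: [-3.135, -0.002, -0.004]
contact_force: [13.0, 33.7, 15.2]
opening: 0.295
grasp_force: 34.7
```

>>> servo_tool(
  deltas=[
    {"x":-5,"y":14,"z":0,"rx":0,"ry":0,"rz":0,"gripper":-1},
    {"x":-8,"y":26,"z":0,"rx":0,"ry":0,"rz":0,"gripper":-1},
    {"x":-10,"y":38,"z":0,"rx":0,"ry":0,"rz":0,"gripper":-1},
    {"x":-12,"y":50,"z":0,"rx":0,"ry":0,"rz":0,"gripper":-1},
    {"x":-12,"y":62,"z":0,"rx":0,"ry":0,"rz":0,"gripper":-1},
    {"x":-11,"y":74,"z":0,"rx":0,"ry":0,"rz":0,"gripper":-1},
    {"x":-10,"y":86,"z":0,"rx":0,"ry":0,"rz":0,"gripper":-1},
    {"x":-7,"y":98,"z":0,"rx":0,"ry":0,"rz":0,"gripper":-1},
    {"x":-4,"y":108,"z":0,"rx":0,"ry":0,"rz":0,"gripper":-1},
    {"x":-1,"y":116,"z":0,"rx":0,"ry":0,"rz":0,"gripper":-1},
  ],
)

```text
clock: 9.7
eef_pos: [440.4, -127.9, 66.2]
tcp_rot: [3.14, -0.003, 0.0]
contact_force: [-2.5, -13.9, 8.2]
opening: 0.295
grasp_force: 33.2
```

>>> servo_tool(
  deltas=[
    {"x":0,"y":1,"z":0,"rx":0,"ry":0,"rz":0,"gripper":-1},
    {"x":0,"y":1,"z":0,"rx":0,"ry":0,"rz":0,"gripper":-1},
  ],
)

```text
clock: 9.9
eef_pos: [440.3, -128.1, 66.2]
tcp_rot: [3.139, -0.003, 0.001]
contact_force: [0.2, -10.1, 7.4]
opening: 0.296
grasp_force: 33.4
```

```bash
python3 - <<'E'
from h import *
def crop(n,x0,y0,w,h,f): return cv2.resize(r.grab_frame(n)[y0:y0+h,x0:x0+w],None,fx=f,fy=f,interpolation=3)
t=crop("top",300,130,120,150,3.3); s=crop("scene",95,90,170,160,2.3)
o=np.zeros((500,800,3),np.uint8); o[:t.shape[0],:t.shape[1]]=t; o[:s.shape[0],405:405+s.shape[1]]=s
cv2.imwrite("pics/a2.png",o)
E
```

```text
(no output)
```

View pics/a2.png

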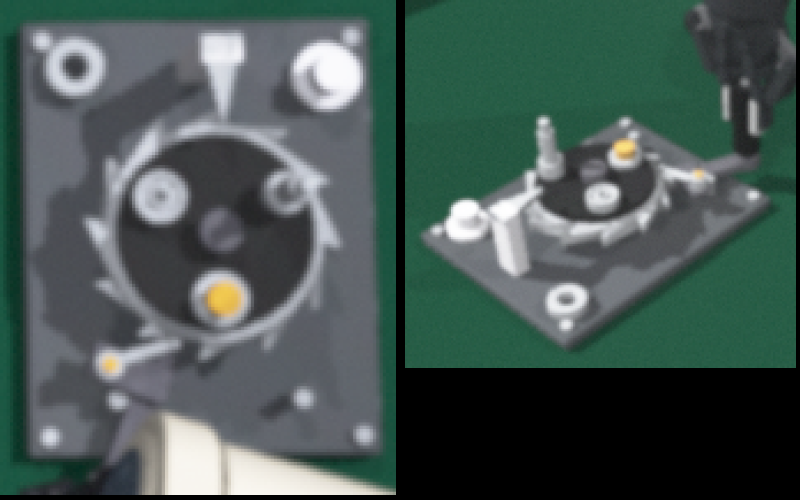

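The picture agrees: the flat bearing is at +60° (159,195), the collar at 180° (222,298) and the shaft at about −60°. That leaves two more swings.

>>> servo_tool(
  deltas=[
    {"x":-5,"y":-13,"z":0,"rx":0,"ry":0,"rz":0,"gripper":-1},
    {"x":-8,"y":-24,"z":0,"rx":0,"ry":0,"rz":0,"gripper":-1},
    {"x":-10,"y":-35,"z":0,"rx":0,"ry":0,"rz":0,"gripper":-1},
    {"x":-11,"y":-46,"z":0,"rx":0,"ry":0,"rz":0,"gripper":-1},
    {"x":-12,"y":-57,"z":0,"rx":0,"ry":0,"rz":0,"gripper":-1},
    {"x":-12,"y":-68,"z":0,"rx":0,"ry":0,"rz":0,"gripper":-1},
    {"x":-10,"y":-79,"z":0,"rx":0,"ry":0,"rz":0,"gripper":-1},
    {"x":-8,"y":-90,"z":0,"rx":0,"ry":0,"rz":0,"gripper":-1},
    {"x":-6,"y":-98,"z":0,"rx":0,"ry":0,"rz":0,"gripper":-1},
    {"x":-4,"y":-104,"z":0,"rx":0,"ry":0,"rz":0,"gripper":-1},
  ],
)

```text
clock: 11.0
eef_pos: [438.4, -231.6, 66.3]
tcp_rot: [3.14, -0.007, -0.002]
contact_force: [15.4, 7.1, 0.9]
opening: 0.295
grasp_force: 32.7
```

>>> servo_tool(
  deltas=[
    {"x":1,"y":-3,"z":0,"rx":0,"ry":0,"rz":0,"gripper":-1},
    {"x":2,"y":-6,"z":0,"rx":0,"ry":0,"rz":0,"gripper":-1},
    {"x":3,"y":-9,"z":0,"rx":0,"ry":0,"rz":0,"gripper":-1},
    {"x":4,"y":-12,"z":0,"rx":0,"ry":0,"rz":0,"gripper":-1},
    {"x":4,"y":-13,"z":0,"rx":0,"ry":0,"rz":0,"gripper":-1},
    {"x":4,"y":-13,"z":0,"rx":0,"ry":0,"rz":0,"gripper":-1},
  ],
)

```text
clock: 11.6
eef_pos: [441.0, -239.6, 66.1]
tcp_rot: [-3.135, -0.004, -0.004]
contact_force: [16.1, 35.7, 12.3]
opening: 0.293
grasp_force: 34.9
```

>>> servo_tool(
  deltas=[
    {"x":-5,"y":14,"z":0,"rx":0,"ry":0,"rz":0,"gripper":-1},
    {"x":-8,"y":26,"z":0,"rx":0,"ry":0,"rz":0,"gripper":-1},
    {"x":-10,"y":38,"z":0,"rx":0,"ry":0,"rz":0,"gripper":-1},
    {"x":-12,"y":50,"z":0,"rx":0,"ry":0,"rz":0,"gripper":-1},
    {"x":-12,"y":62,"z":0,"rx":0,"ry":0,"rz":0,"gripper":-1},
    {"x":-11,"y":74,"z":0,"rx":0,"ry":0,"rz":0,"gripper":-1},
    {"x":-10,"y":86,"z":0,"rx":0,"ry":0,"rz":0,"gripper":-1},
    {"x":-7,"y":98,"z":0,"rx":0,"ry":0,"rz":0,"gripper":-1},
    {"x":-4,"y":108,"z":0,"rx":0,"ry":0,"rz":0,"gripper":-1},
    {"x":-1,"y":116,"z":0,"rx":0,"ry":0,"rz":0,"gripper":-1},
  ],
)

```text
clock: 12.6
eef_pos: [440.2, -128.1, 66.3]
tcp_rot: [3.14, -0.005, 0.0]
contact_force: [4.1, -8.4, 4.9]
opening: 0.295
grasp_force: 33.2
```

>>> servo_tool(
  deltas=[
    {"x":0,"y":1,"z":0,"rx":0,"ry":0,"rz":0,"gripper":-1},
    {"x":0,"y":1,"z":0,"rx":0,"ry":0,"rz":0,"gripper":-1},
  ],
)

```text
clock: 12.8
eef_pos: [440.1, -128.2, 66.3]
tcp_rot: [3.139, -0.005, 0.001]
contact_force: [4.4, -8.4, 3.2]
opening: 0.296
grasp_force: 33.4
```

```bash
python3 - <<'E'
from h import *
def crop(n,x0,y0,w,h,f): return cv2.resize(r.grab_frame(n)[y0:y0+h,x0:x0+w],None,fx=f,fy=f,interpolation=3)
t=crop("top",300,130,120,150,3.3); s=crop("scene",95,90,170,160,2.3)
o=np.zeros((500,800,3),np.uint8); o[:t.shape[0],:t.shape[1]]=t; o[:s.shape[0],405:405+s.shape[1]]=s
cv2.imwrite("pics/a3.png",o)
E
```

```text
(no output)
```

View pics/a3.png

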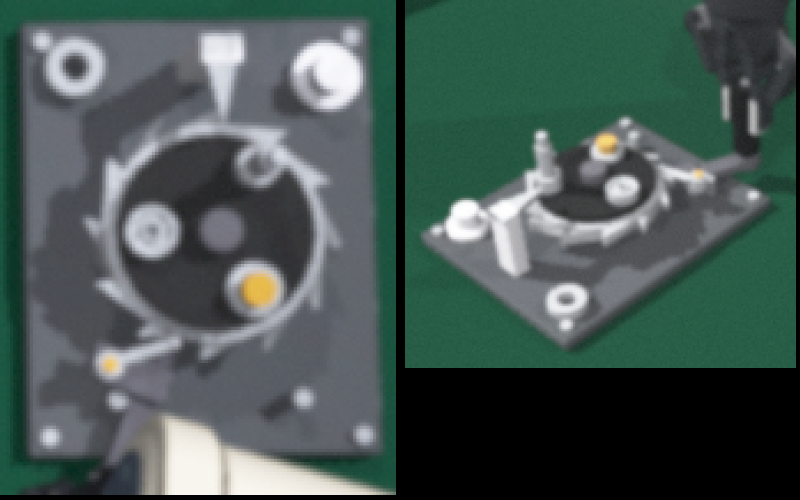

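The shaft is now at about −30° (259,165) and the flat bearing at +90° (152,231). One last swing, then release, rise and check.

>>> servo_tool(
  deltas=[
    {"x":-5,"y":-13,"z":0,"rx":0,"ry":0,"rz":0,"gripper":-1},
    {"x":-8,"y":-24,"z":0,"rx":0,"ry":0,"rz":0,"gripper":-1},
    {"x":-10,"y":-35,"z":0,"rx":0,"ry":0,"rz":0,"gripper":-1},
    {"x":-11,"y":-46,"z":0,"rx":0,"ry":0,"rz":0,"gripper":-1},
    {"x":-12,"y":-57,"z":0,"rx":0,"ry":0,"rz":0,"gripper":-1},
    {"x":-12,"y":-68,"z":0,"rx":0,"ry":0,"rz":0,"gripper":-1},
    {"x":-10,"y":-79,"z":0,"rx":0,"ry":0,"rz":0,"gripper":-1},
    {"x":-8,"y":-90,"z":0,"rx":0,"ry":0,"rz":0,"gripper":-1},
    {"x":-6,"y":-98,"z":0,"rx":0,"ry":0,"rz":0,"gripper":-1},
    {"x":-4,"y":-104,"z":0,"rx":0,"ry":0,"rz":0,"gripper":-1},
  ],
)

```text
clock: 13.9
eef_pos: [438.3, -231.7, 66.4]
tcp_rot: [3.14, -0.009, -0.002]
contact_force: [18.0, 9.8, -2.5]
opening: 0.298
grasp_force: 32.9
```

>>> servo_tool(
  deltas=[
    {"x":1,"y":-3,"z":0,"rx":0,"ry":0,"rz":0,"gripper":-1},
    {"x":2,"y":-6,"z":0,"rx":0,"ry":0,"rz":0,"gripper":-1},
    {"x":3,"y":-9,"z":0,"rx":0,"ry":0,"rz":0,"gripper":-1},
    {"x":4,"y":-12,"z":0,"rx":0,"ry":0,"rz":0,"gripper":-1},
    {"x":4,"y":-13,"z":0,"rx":0,"ry":0,"rz":0,"gripper":-1},
    {"x":4,"y":-13,"z":0,"rx":0,"ry":0,"rz":0,"gripper":-1},
  ],
)

```text
clock: 14.5
eef_pos: [440.8, -239.7, 66.2]
tcp_rot: [-3.136, -0.005, -0.004]
contact_force: [20.1, 36.3, 10.5]
opening: 0.299
grasp_force: 35.0
```

>>> servo_tool(
  deltas=[
    {"x":0,"y":2,"z":0,"rx":0,"ry":0,"rz":0,"gripper":-1},
    {"x":0,"y":4,"z":0,"rx":0,"ry":0,"rz":0,"gripper":0.3},
    {"x":0,"y":4,"z":0,"rx":0,"ry":0,"rz":0,"gripper":1},
    {"x":0,"y":4,"z":0,"rx":0,"ry":0,"rz":0,"gripper":1},
    {"x":0,"y":4,"z":0,"rx":0,"ry":0,"rz":0,"gripper":1},
    {"x":0,"y":4,"z":0,"rx":0,"ry":0,"rz":0,"gripper":1},
    {"x":0,"y":4,"z":0,"rx":0,"ry":0,"rz":0,"gripper":1},
  ],
)

```text
clock: 15.2
eef_pos: [437.2, -239.8, 65.2]
tcp_rot: [-3.142, 0.0, -0.001]
contact_force: [0.2, -0.1, -0.4]
opening: 0.998
grasp_force: 0.0
```

>>> servo_tool(
  deltas=[
    {"x":0,"y":0,"z":10,"rx":0,"ry":0,"rz":0,"gripper":1},
    {"x":0,"y":0,"z":35,"rx":0,"ry":0,"rz":0,"gripper":1},
    {"x":0,"y":0,"z":65,"rx":0,"ry":0,"rz":0,"gripper":1},
    {"x":0,"y":0,"z":100,"rx":0,"ry":0,"rz":0,"gripper":1},
    {"x":0,"y":0,"z":130,"rx":0,"ry":0,"rz":0,"gripper":1},
    {"x":0,"y":0,"z":150,"rx":0,"ry":0,"rz":0,"gripper":1},
    {"x":0,"y":0,"z":150,"rx":0,"ry":0,"rz":0,"gripper":1},
  ],
)

```text
clock: 15.9
eef_pos: [438.9, -240.5, 218.9]
tcp_rot: [3.139, -0.005, -0.0]
contact_force: [0.9, -0.9, 0.3]
opening: 1.0
grasp_force: 0.0
```

```bash
python3 - <<'E'
from h import *
def crop(n,x0,y0,w,h,f): return cv2.resize(r.grab_frame(n)[y0:y0+h,x0:x0+w],None,fx=f,fy=f,interpolation=3)
t=crop("top",300,130,120,150,3.3); s=crop("scene",95,90,170,160,2.3)
o=np.zeros((500,800,3),np.uint8); o[:t.shape[0],:t.shape[1]]=t; o[:s.shape[0],405:405+s.shape[1]]=s
cv2.imwrite("pics/a4.png",o)
E
```

```text
(no output)
```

View pics/a4.png

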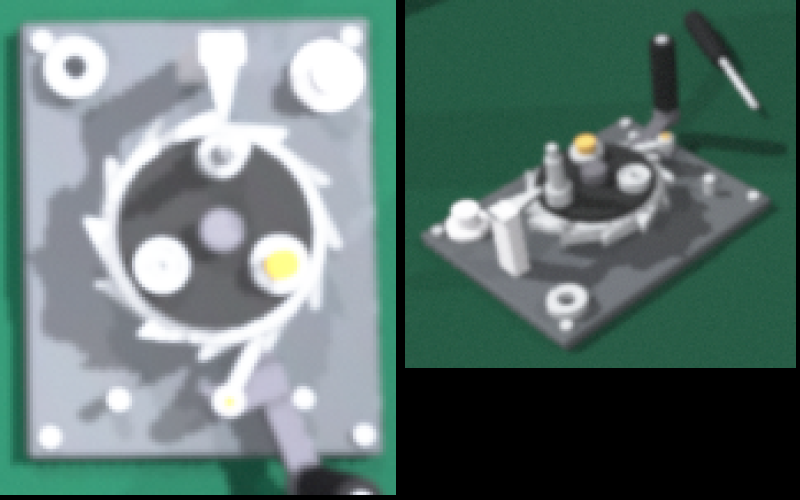

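The shaft (222,155) is now directly under the pointer tip (222,115), and the gripper is clear of everything.

```bash
python3 -c "
from rig import r
print(r.sign_off())"
```

```text
the job is handed in; nothing more can be done
None
```

The job is handed in: four full lever swings brought the shaft into line with the pointer in the last picture, with the gripper clear and about 16 s used; the sign-off call returned no verdict.

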